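# Fold the carving easel flat

## Task

Fold the tilted carving easel flat: with a fingertip, press the red thumb tab of its ratchet pawl down as far as it goes, so that the pawl swings clear of the toothed wheel, then push the board down by its metal rail until it lies fully flat on its base, and move clear. Only press and push: do not lift the board, do not force it down while the pawl is still in the teeth, and leave the mallet, chisel, jar and sharpening stone where they are.

Things in the scene. Friction and masses are not known exactly. Their poses are not given: they have to be found in the camera images.
- hinge (a point): Middle of the easel's hinge line, 85 mm above the bench. The easel's wooden base (230 x 195 mm, 74 mm high) is fixed to the bench. The point's z points up, its y lies along the hinge line towards the side with the steel ratchet wheel, pawl and tab, and its x points level from the hinge towards the rail (the side on which the board rises).
- board (a joint): Tilt of the easel board in rad: 0 = flat on its base, where it stops; it starts propped up at about 0.74 to 0.80. Board 194 x 180 x 16 mm, hinged at one edge, with a dark red carved panel screwed on (part of it). While the pawl is engaged a tooth stops the board from going down (after up to 0.1 rad of play). With the pawl free the hinge is still stiff: the board stays where it is left and takes about 5 to 14 N, straight down on the rail, to push down.
- rail (a point): Centre of the bright metal rail (22 mm thick, 180 mm long, parallel to the hinge line) on the board's free edge; it moves with the board. In the plane across the hinge it lies 170 mm along the board from the hinge line and 23 mm off the board's mid-plane, on the upper side. The panel's face is about 8 mm lower than the rail's top when flat. With the board flat the rail's top is 119 mm above the bench.
- pawl (a joint): Turn of the brass pawl in rad: 0 = its toe is in the teeth of the wheel (start), 0.40 = swung fully clear, tab against its lower stop. It counts as free above 0.25. It has no spring: a stiff pivot, moved by about 2.5 N on the tab, and it stays where it is left.
- tab: Red thumb tab on the end of the brass pawl, 38 x 38 mm, 10 mm thick. Origin: centre of its top face, 202 mm above the bench at the start; its z is the face's upward normal, and x and y are as those of the hinge point while the pawl is engaged. It lies 13 mm behind the hinge line (towards -x of the hinge point) and 125 mm along it from the hinge point. Pressed straight down it sinks about 24 mm, tilting 0.40 rad with its free end (+x) down, about a pivot 62 mm behind its centre.
- mallet: Bystander: turned wooden carver's mallet standing on its head, 86 mm across and 165 mm high. Origin: centre of its underside. Leave it alone.
- chisel: Bystander: chisel lying on the bench, 218 mm long with a 24 mm thick wooden handle. Origin: on the bench under it, near where the handle meets the blade. Leave it alone.
- jar: Bystander: amber jar of polish with a brass lid, 60 mm across and 75 mm high. Origin: centre of its underside. Leave it alone.
- stone: Bystander: sharpening stone in a wooden holder, 150 x 52 x 30 mm. Origin: centre of its underside. Leave it alone.

How it is judged:
By the outcome, as a careful person would: the job done as asked, in the order asked, and still so for the second after the job is handed in, with the robot touching nothing.
It also fails if it takes over 45 s, if anything falls off the work surface, if the arm or the gripper's body presses on something with over 40 N, if the wrist force passes 120 N, or if a joint passes its speed limit or range.

## Robot

A 6-joint arm with a two-finger parallel gripper is mounted at the origin on the work surface. World frame = base frame: x ahead of the robot, y to its left, z up, the work surface at z = 0. Lengths are in mm, angles in degrees, forces in N, time in s.
With the tool pointing down it reaches from about 300 to 850 mm from the base axis. Payload 4.2 kg.
Tool frame: the origin (TCP) lies at the very end of the fingers, on their centre line; the grasp point (between the pads) lies 19 mm behind it; z points along the fingers, y is the direction in which the jaws open and shut (so a half turn about z gives the same grasp; the last joint's range is limited). The gripper opens to 91 mm and grips with 3 to 60 N. Pads are 32 mm wide; open, the fingers measure 118 mm over their backs; the gripper's body (76 mm by 178 mm) begins 60 mm behind the grasp point.
Start: joints at [75.974, 18.312, 89.639, -0, 72.044, -1.146], TCP at [128.175, 560.548, 213.976] pointing down, gripper open.
Joint ranges: [-177.97, 177.97], [-48.28, 115.42], [12.27, 149.76], [-77.06, 257.06], [2.81, 150.46], [-146.56, 146.56]. Speed limits (degrees/s): [147.25, 147.25, 180, 180, 180, 180].

## Interface

Orientations are given as [roll, pitch, yaw] about the fixed x, y, z axes, in that order (R = Rz(yaw) Ry(pitch) Rx(roll)).
In Python, from workcell import telemetry, grab_frame, job gives the robot as it stands.
- The arm moves only by the tool drive_tool, never from a script. Its argument "moves" is a list of rows, each an object of numbers: "claw": the closure, from -1 (fully open) to 1 (shut); "dx", "dy", "dz": the shift along the tool's x, y, z in units of 20 mm (1.0 is 20 mm); "yaw": the turn about the tool's z in units of 0.15 rad (1.0 is 0.15 rad). In form: [{"claw": .., "dx": .., "dy": .., "dz": .., "yaw": ..}, ...]. A call has 1 to 5 rows; each row shifts and turns the pose as measured when the row begins, along the tool's axes as they then stand; what a row does not reach is not made up. A row lasts 1/8 s, in which the tool goes at most 62.5 mm and 10.7 degrees, less where a joint would pass 70% of its speed; a pose out of reach is approached as far as the arm can. A call with a number of a shift or a turn outside -1 to 1 is refused whole. A call with a gripper value outside its range is refused whole. The fingers move at their own pace and stop on an object; "grip_force" is the grip in N (left out, the last holds). Time passes only in rows, so rows that do not move let the fingers close. It gives the time, the measured TCP pose, the force and the opening at its end, in the units of the state.
- telemetry.state(): the state, without advancing time (a new reading comes with each control period).
- grab_frame(name): name is "scene" or "side" or "wrist"; returns a dict with "color" (384x512x3 uint8, blue, green, red), "vertical_fov" (degrees; the focal length in pixels is half the picture's height over the tangent of half this angle, whatever the lens; pixels are square), "cx", "cy" (the principal point, pixels), "pose" (4x4, takes a point from camera to world coordinates). Camera axes: x right, y down, z forward; pixel columns grow to the right and rows downward; lengths in mm; the calibration is good to about 2 mm. A picture is of the moment at which its call begins. There is no depth.
- job.job_done(): hands the job in, once; it reports no verdict.
The state is a dict: "time_s": time; "qpos": joint angles; "qvel": joint speeds; "effort": joint torques, N m; "ee_pos": TCP position; "ee_rot": TCP orientation; "force": force on the tool from outside, world axes, zero at the start; "torque": the same for the moment, N m; "gripper_width": finger opening in mm.
Only numpy, scipy, OpenCV 4.12 (cv2) and the standard library are available. Lean on these libraries where they do the work, as an engineer would, in place of code of your own. Each camera call takes 0.05 s, during which the arm holds its last target.

## Working session

There is one attempt and no reset: what is moved stays moved. The work goes in short steps, Python scripts to look and compute and a tool call to move; the robot and the scene stay as the last step left them, time stands still between calls to the robot, and variables do not carry over. Pictures are saved under pics/ and viewed, and the job is handed in when it is done.

Besides the shell and the picture viewer there is one more tool, called as name(argument=value, ...) on one line, values as JSON. drive_tool: Moves the arm, as the interface text tells. Its arguments: {"type":"object","properties":{"moves":{"type":"array"},"grip_force":{"type":"number"}},"required":["moves"]}

```bash
mkdir -p pics; ls
python3 - <<'E'
from workcell import telemetry, grab_frame
import cv2,numpy as np
print(telemetry.state())
for n in ("scene","side","wrist"):
    f=grab_frame(n); cv2.imwrite(f"pics/{n}0.png",f["color"]); print(n,f["vertical_fov"],f["cx"],f["cy"],np.round(f["pose"],4).tolist())
E
```

```text
pics
{'time_s': 0.0, 'qpos': array([ 7.59752522e+01,  1.83502770e+01,  8.97056495e+01, -6.43389665e-04,
        7.20430689e+01, -1.14622799e+00]), 'qvel': array([ 0.02237079, -0.08073345, -0.01646942, -0.05870187,  0.00552685,
       -0.04573412]), 'effort': array([ 1.32083307e-03, -4.12450862e+01, -2.31977373e+01,  7.27516576e-02,
        4.54723800e-02, -1.26751538e-04]), 'ee_pos': array([128.04396151, 560.05193898, 213.13907551]), 'ee_rot': array([-1.79901012e+02, -1.36873049e-03,  1.67121678e+02]), 'force': array([ 0.9822485 ,  0.34842217, -0.81314819]), 'torque': array([ 0.01896632,  0.01296744, -0.04323381]), 'gripper_width': 91.4008121985741}
scene 57.52469725943421 256.317070737314 198.6457830924383 [[-0.6153, 0.5074, -0.6033, 1054.1082], [0.7882, 0.3852, -0.4799, 409.1861], [-0.0111, -0.7708, -0.637, 649.5062], [0.0, 0.0, 0.0, 1.0]]
side 48.649470844941675 263.8762059120039 188.09416505486107 [[-0.9914, -0.0973, 0.0878, 489.1397], [-0.131, 0.7111, -0.6908, 800.9296], [0.0048, -0.6964, -0.7177, 949.0821], [0.0, 0.0, 0.0, 1.0]]
wrist 60.56658231053905 257.11713775624287 187.20626618831798 [[0.2224, 0.9426, 0.2492, 57.4622], [0.975, -0.2147, -0.0581, 576.3868], [-0.0012, 0.2558, -0.9667, 383.6116], [0.0, 0.0, 0.0, 1.0]]
```

View pics/scene0.png

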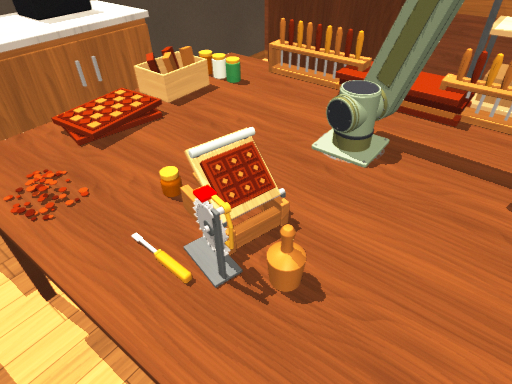

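View pics/side0.png

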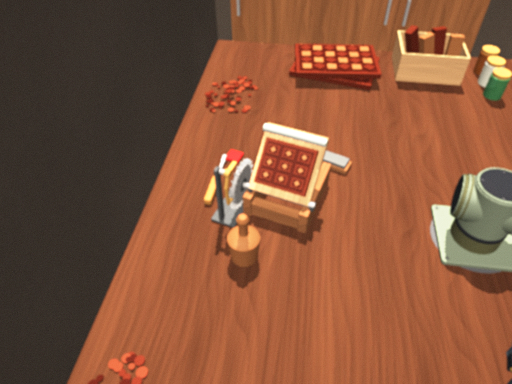

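View pics/wrist0.png

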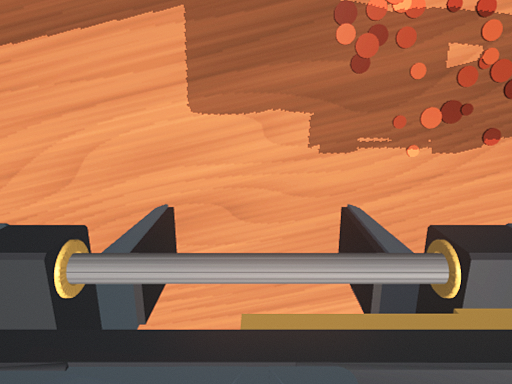

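Run:
```python
import cv2
a=cv2.imread("pics/scene0.png")[120:290,120:320];cv2.imwrite("pics/sc_crop.png",cv2.resize(a,None,fx=3.5,fy=3.5,interpolation=cv2.INTER_CUBIC))
a=cv2.imread("pics/side0.png")[110:280,190:370];cv2.imwrite("pics/si_crop.png",cv2.resize(a,None,fx=3.5,fy=3.5,interpolation=cv2.INTER_CUBIC))
```

```text
(no output)
```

View pics/sc_crop.png

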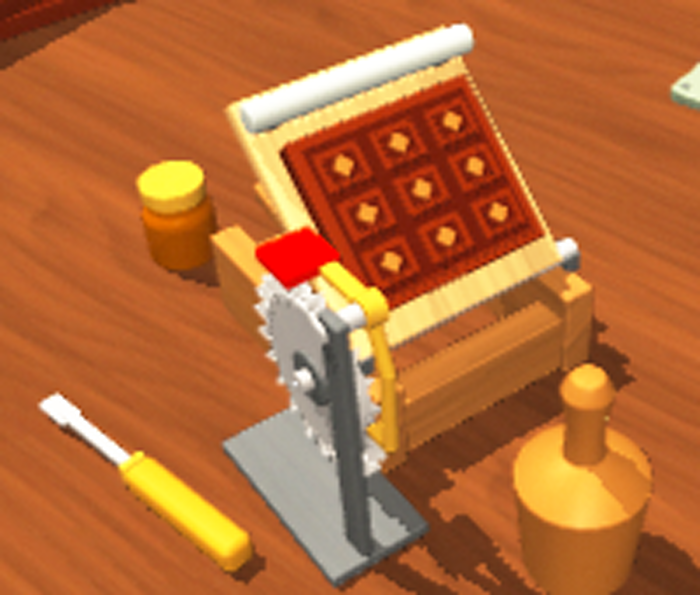

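View pics/si_crop.png

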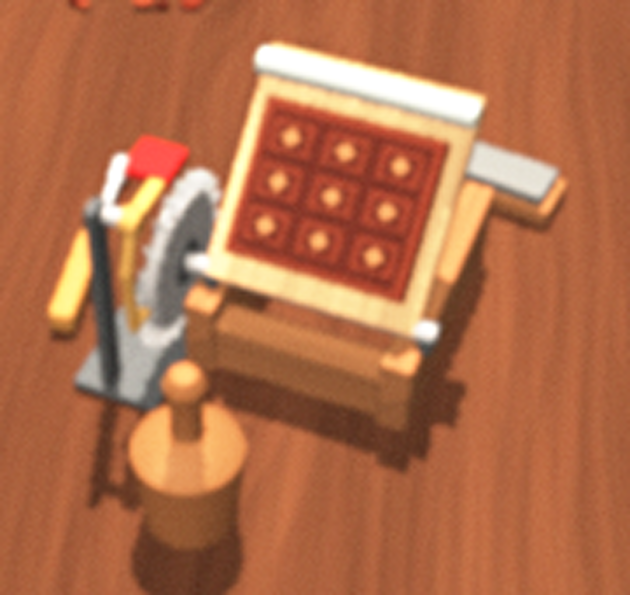

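```bash
cat > h.py <<'E'
import numpy as np, cv2
from scipy.optimize import least_squares
CAM={'scene':(57.52469725943421,256.317070737314,198.6457830924383,[[-0.6153,0.5074,-0.6033,1054.1082],[0.7882,0.3852,-0.4799,409.1861],[-0.0111,-0.7708,-0.637,649.5062],[0,0,0,1.]]),
'side':(48.649470844941675,263.8762059120039,188.09416505486107,[[-0.9914,-0.0973,0.0878,489.1397],[-0.131,0.7111,-0.6908,800.9296],[0.0048,-0.6964,-0.7177,949.0821],[0,0,0,1.]])}
def proj(c,P):
    fov,cx,cy,T=CAM[c];T=np.array(T);f=192/np.tan(np.radians(fov/2))
    p=(np.atleast_2d(P)-T[:3,3])@T[:3,:3]
    return np.c_[cx+f*p[:,0]/p[:,2],cy+f*p[:,1]/p[:,2]]
def ray(c,uv):
    fov,cx,cy,T=CAM[c];T=np.array(T);f=192/np.tan(np.radians(fov/2))
    return T[:3,3],T[:3,:3]@np.array([(uv[0]-cx)/f,(uv[1]-cy)/f,1])
def atz(c,uv,z):
    o,d=ray(c,uv);return o+d*(z-o[2])/d[2]
def tri(a,b):
    A=[];B=[]
    for c,uv in (('scene',a),('side',b)):
        o,d=ray(c,uv);d=d/np.linalg.norm(d);M=np.eye(3)-np.outer(d,d);A.append(M);B.append(M@o)
    return np.linalg.lstsq(np.vstack(A),np.hstack(B),rcond=None)[0]
sc=lambda x,y:(x/3.5+120,y/3.5+120)
si=lambda x,y:(x/3.5+190,y/3.5+110)
E
python3 - <<'E'
from h import *
np.set_printoptions(precision=1,suppress=True)
tab=(sc(300,256),si(158,158)); ra=(sc(250,115),si(264,58)); rb=(sc(463,38),si(478,110))
for n,p in (('tab',tab),('ra',ra),('rb',rb)):
    P=tri(*p);print(n,P,[proj('scene',P)-p[0],proj('side',P)-p[1]])
def pts(v):
    x,y,yaw,t=v[:4];r=170*np.cos(t)-23*np.sin(t);z=170*np.sin(t)+23*np.cos(t)
    L=np.array([[-13,125,117],[r,90,z],[r,-90,z]]);R=np.array([[np.cos(yaw),-np.sin(yaw)],[np.sin(yaw),np.cos(yaw)]])
    return np.c_[L[:,:2]@R.T+[x,y],L[:,2]+85]
def res(v):
    P=pts(v);return np.r_[(proj('scene',P)-[tab[0],ra[0],rb[0]]).ravel(),(proj('side',P)-[tab[1],ra[1],rb[1]]).ravel()]
for y0 in(0,-1.5,1.5,3):
    s=least_squares(res,[500,250,y0,.77]);print(s.x,s.cost)
    if s.cost<200: print(res(s.x).reshape(-1,2));print(pts(s.x))
for z,uv in ((75,sc(170,180)),(165,sc(588,380)),(0,sc(580,570))):print(atz('scene',uv,z))
print(atz('side',si(185,375),165))
E
```

```text
tab [672.9 -30.2 196.8] [array([[-0.6, -1.1]]), array([[-0.2,  1. ]])]
ra [ 605.4 -137.8  218.9] [array([[-0.2, -0.3]]), array([[-0. ,  0.3]])]
rb [434.7 -95.2 217.1] [array([[-0.6, -1. ]]), array([[-0.1,  1.1]])]
[548.1  -9.5  -1.8   0.7] 7.2432705675003755
[[ 0.2 -2.7]
 [-1.   0.9]
 [ 0.2 -1. ]
 [-0.3  0.2]
 [-1.2  0.8]
 [ 0.1  1.5]]
[[ 672.5  -27.6  202. ]
 [ 608.5 -137.5  217.3]
 [ 434.   -93.3  217.3]]
[548.1  -9.5  -1.8   0.7] 7.243270567491613
[[ 0.2 -2.7]
 [-1.   0.9]
 [ 0.2 -1. ]
 [-0.3  0.2]
 [-1.2  0.8]
 [ 0.1  1.5]]
[[ 672.5  -27.6  202. ]
 [ 608.5 -137.5  217.3]
 [ 434.   -93.3  217.3]]
[548.1  -9.5   4.5   0.7] 7.243270567514649
[[ 0.2 -2.7]
 [-1.   0.9]
 [ 0.2 -1. ]
 [-0.3  0.2]
 [-1.2  0.8]
 [ 0.1  1.5]]
[[ 672.5  -27.6  202. ]
 [ 608.5 -137.5  217.3]
 [ 434.   -93.3  217.3]]
[548.1  -9.5   4.5   0.7] 7.243270567517391
[[ 0.2 -2.7]
 [-1.   0.9]
 [ 0.2 -1. ]
 [-0.3  0.2]
 [-1.2  0.8]
 [ 0.1  1.5]]
[[ 672.5  -27.6  202. ]
 [ 608.5 -137.5  217.3]
 [ 434.   -93.3  217.3]]
[ 565.4 -298.7   75. ]
[630.4 150.7 165. ]
[633.8 156.1   0. ]
[622.5 149.9 165. ]
```

drive_tool(moves=[{"claw": 1,"dx": -1,"dy": -0.68,"dz": -0.8,"yaw": 0},{"claw": 1,"dx": -1,"dy": -0.68,"dz": -0.8,"yaw": 0},{"claw": 1,"dx": -1,"dy": -0.68,"dz": -0.8,"yaw": 0},{"claw": 1,"dx": -1,"dy": -0.68,"dz": -0.8,"yaw": 0},{"claw": 1,"dx": -1,"dy": -0.68,"dz": -0.8,"yaw": 0}], grip_force=20)

```text
time_s: 0.78
ee_pos: [214.8, 465.3, 297.4]
ee_rot: [-179.7, 0.1, 167.2]
force: [-0.0, -0.6, 0.6]
gripper_width: 44.2
```

drive_tool(moves=[{"claw": 1,"dx": -1,"dy": -0.68,"dz": -0.3,"yaw": 0},{"claw": 1,"dx": -1,"dy": -0.68,"dz": -0.3,"yaw": 0},{"claw": 1,"dx": -1,"dy": -0.68,"dz": 0,"yaw": 0},{"claw": 1,"dx": -1,"dy": -0.68,"dz": 0,"yaw": 0},{"claw": 1,"dx": -1,"dy": -0.68,"dz": 0,"yaw": 0}])

```text
time_s: 1.4
ee_pos: [302.5, 368.1, 317.1]
ee_rot: [179.9, 0.5, 167.0]
force: [1.0, -0.2, 0.7]
gripper_width: 0.4
```

drive_tool(moves=[{"claw": 1,"dx": -1,"dy": -0.68,"dz": 0,"yaw": 0},{"claw": 1,"dx": -1,"dy": -0.68,"dz": 0,"yaw": 0},{"claw": 1,"dx": -1,"dy": -0.68,"dz": 0,"yaw": 0},{"claw": 1,"dx": -1,"dy": -0.68,"dz": 0,"yaw": 0},{"claw": 1,"dx": -1,"dy": -0.68,"dz": 0,"yaw": 0}])

```text
time_s: 2.02
ee_pos: [387.6, 269.6, 322.7]
ee_rot: [179.8, 0.8, 166.8]
force: [0.3, -0.6, 0.3]
gripper_width: 0.7
```

drive_tool(moves=[{"claw": 1,"dx": -1,"dy": -0.68,"dz": 0,"yaw": 0},{"claw": 1,"dx": -1,"dy": -0.68,"dz": 0,"yaw": 0},{"claw": 1,"dx": -1,"dy": -0.68,"dz": 0,"yaw": 0},{"claw": 1,"dx": -1,"dy": -0.68,"dz": 0,"yaw": 0},{"claw": 1,"dx": -1,"dy": -0.68,"dz": 0,"yaw": 0}])

```text
time_s: 2.65
ee_pos: [470.6, 170.5, 328.8]
ee_rot: [179.7, 1.0, 166.5]
force: [0.3, -0.3, -0.1]
gripper_width: 0.2
```

drive_tool(moves=[{"claw": 1,"dx": -1,"dy": -0.68,"dz": 0,"yaw": 0},{"claw": 1,"dx": -1,"dy": -0.68,"dz": 0,"yaw": 0},{"claw": 1,"dx": -1,"dy": -0.68,"dz": 0,"yaw": 0},{"claw": 1,"dx": -1,"dy": -0.68,"dz": 0,"yaw": 0},{"claw": 1,"dx": -1,"dy": -0.68,"dz": 0,"yaw": 0}])

```text
time_s: 3.28
ee_pos: [551.8, 71.2, 335.6]
ee_rot: [179.8, 1.3, 166.3]
force: [-0.5, 0.3, -0.2]
gripper_width: 0.2
```

drive_tool(moves=[{"claw": 1,"dx": -1,"dy": -0.53,"dz": 0.1,"yaw": 0},{"claw": 1,"dx": -1,"dy": -0.53,"dz": 0.1,"yaw": 0},{"claw": 1,"dx": -1,"dy": -0.53,"dz": 0.1,"yaw": 0},{"claw": 1,"dx": -1,"dy": -0.53,"dz": 0.1,"yaw": 0.1},{"claw": 1,"dx": -1,"dy": -0.53,"dz": 0.1,"yaw": 0}])

```text
time_s: 3.9
ee_pos: [640.1, -10.8, 328.8]
ee_rot: [179.8, 1.4, 165.3]
force: [-0.0, -0.1, -0.1]
gripper_width: 0.7
```

drive_tool(moves=[{"claw": 1,"dx": -1,"dy": -0.5,"dz": 1,"yaw": 0},{"claw": 1,"dx": -0.7,"dy": -0.5,"dz": 1,"yaw": 0},{"claw": 1,"dx": 0,"dy": 0,"dz": 1,"yaw": 0},{"claw": 1,"dx": 0,"dy": 0,"dz": 0,"yaw": 0}])

```text
time_s: 4.4
ee_pos: [671.7, -42.8, 261.2]
ee_rot: [179.8, 1.0, 165.3]
force: [-0.2, -0.2, -0.5]
gripper_width: 0.5
```

```bash
cat > snap.py <<'E'
import sys
from workcell import telemetry, grab_frame
import cv2
k=sys.argv[1]
s=telemetry.state();print({a:s[a].round(1) for a in("ee_pos","ee_rot","force","qpos")},s["time_s"])
a=cv2.resize(grab_frame("scene")["color"][110:280,150:320],None,fx=3,fy=3,interpolation=cv2.INTER_CUBIC)
b=cv2.resize(grab_frame("side")["color"][80:250,200:340],None,fx=3,fy=3,interpolation=cv2.INTER_CUBIC)[:,:290]
cv2.imwrite(f"pics/s{k}.png",cv2.hconcat([a,b]))
E
python3 snap.py 1
```

```text
{'ee_pos': array([671.7, -42.8, 261.2]), 'ee_rot': array([179.8,   1. , 165.3]), 'force': array([-0.2, -0.2, -0.5]), 'qpos': array([ -4.6,  25.7,  71.4,  -0. ,  81.9, -79.9])} 4.4
```

View pics/s1.png

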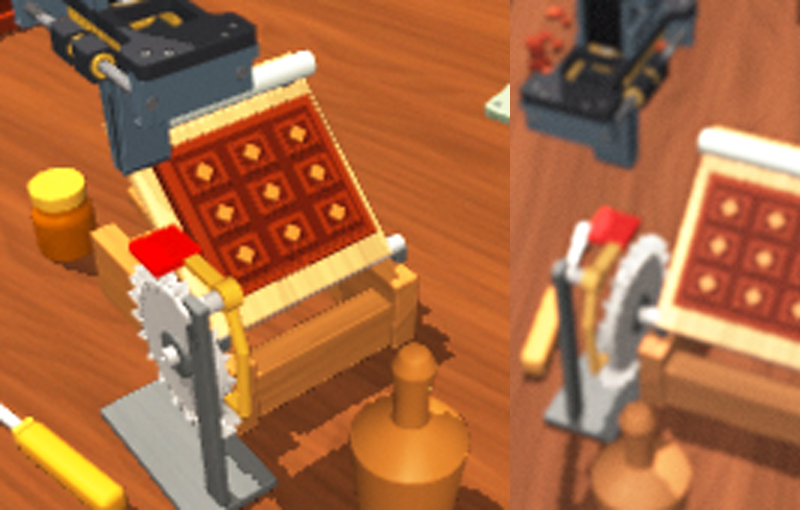

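Run:
```python
from h import *
P=np.array([671.7,-42.8,261.2]);R=cv2.Rodrigues(np.array([0,0,np.radians(165.3)]))[0]@np.diag([1,-1,-1])
for sx in(-16,16):
  for sy in(-13,13):
    Q=P+R@[sx,sy,0];print(sx,sy,((proj('scene',Q)-[150,110])*3).round(),((proj('side',Q)-[200,80])*3+[510,0]).round())
# tab corners, hinge frame
x,y,yaw=548.1,-9.5,-1.8
hx=np.array([np.cos(yaw),np.sin(yaw),0]);hy=np.array([-hx[1],hx[0],0])
C=np.array([672.5,-28.5,202])
for a in(-19,19):
  for b in(-19,19):
    Q=C+a*hx+b*hy;print(a,b,Q.round(),((proj('scene',Q)-[150,110])*3).round(),((proj('side',Q)-[200,80])*3+[510,0]).round())
```

```text
-16 -13 [[112. 162.]] [[605. 149.]]
-16 13 [[131. 179.]] [[592. 167.]]
16 -13 [[154. 145.]] [[639. 158.]]
16 13 [[174. 162.]] [[626. 176.]]
-19 -19 [658.  -6. 202.] [[205. 243.]] [[626. 244.]]
-19 19 [695. -14. 202.] [[158. 266.]] [[586. 234.]]
19 -19 [650. -43. 202.] [[175. 218.]] [[643. 217.]]
19 19 [687. -51. 202.] [[129. 239.]] [[604. 207.]]
```

drive_tool(moves=[{"claw": 1,"dx": 0.1,"dy": 0.4,"dz": 0.8,"yaw": 0},{"claw": 1,"dx": 0,"dy": 0,"dz": 0.8,"yaw": 0},{"claw": 1,"dx": 0,"dy": 0,"dz": 0.4,"yaw": 0},{"claw": 1,"dx": 0,"dy": 0,"dz": 0,"yaw": 0}])

```text
time_s: 5.0
ee_pos: [673.9, -33.0, 222.8]
ee_rot: [179.8, 1.4, 165.4]
force: [0.0, -0.3, 0.6]
gripper_width: 0.5
```

```bash
python3 snap.py 2
```

```text
{'ee_pos': array([673.9, -33. , 222.8]), 'ee_rot': array([179.8,   1.4, 165.4]), 'force': array([ 0. , -0.3,  0.6]), 'qpos': array([ -3.8,  26.5,  75.6,  -0. ,  76.5, -79.1])} 5.0
```

View pics/s2.png

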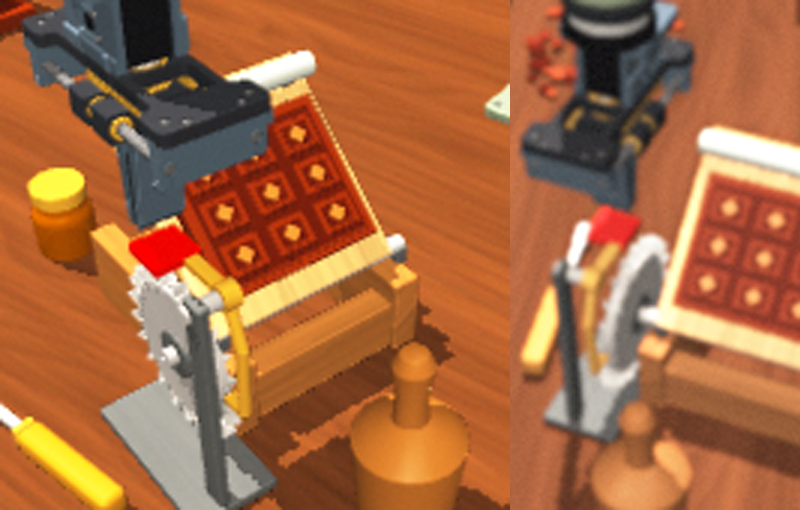

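drive_tool(moves=[{"claw": 1,"dx": 0.1,"dy": 0,"dz": 0.6,"yaw": 0},{"claw": 1,"dx": 0,"dy": 0,"dz": 0.3,"yaw": 0},{"claw": 1,"dx": 0,"dy": 0,"dz": 0.3,"yaw": 0}])

```text
time_s: 5.48
ee_pos: [673.7, -33.2, 199.8]
ee_rot: [179.7, 1.7, 165.3]
force: [-0.6, -1.2, 1.6]
gripper_width: 0.1
```

drive_tool(moves=[{"claw": 1,"dx": 0,"dy": 0,"dz": 0.3,"yaw": 0},{"claw": 1,"dx": 0,"dy": 0,"dz": 0.3,"yaw": 0}])

```text
time_s: 5.72
ee_pos: [673.8, -33.3, 187.6]
ee_rot: [179.7, 1.7, 165.3]
force: [-1.3, 0.6, 2.4]
gripper_width: 0.1
```

drive_tool(moves=[{"claw": 1,"dx": 0,"dy": 0,"dz": 0.2,"yaw": 0},{"claw": 1,"dx": 0,"dy": 0,"dz": 0.15,"yaw": 0}])

```text
time_s: 5.98
ee_pos: [674.2, -32.6, 180.2]
ee_rot: [179.7, 1.7, 165.3]
force: [-1.3, 0.9, 2.5]
gripper_width: 0.7
```

drive_tool(moves=[{"claw": 1,"dx": 0,"dy": 0,"dz": 0.15,"yaw": 0}])

```text
time_s: 6.1
ee_pos: [674.5, -32.5, 177.2]
ee_rot: [179.7, 1.7, 165.3]
force: [-1.2, 1.3, 9.1]
gripper_width: 0.9
```

drive_tool(moves=[{"claw": 1,"dx": 0,"dy": 0,"dz": 0.12,"yaw": 0}])

```text
time_s: 6.22
ee_pos: [674.6, -32.5, 177.0]
ee_rot: [179.6, 1.8, 165.3]
force: [-5.4, 0.6, 16.5]
gripper_width: 0.2
```

```bash
python3 snap.py 3
```

```text
{'ee_pos': array([674.6, -32.5, 177. ]), 'ee_rot': array([179.6,   1.8, 165.3]), 'force': array([-5.4,  0.6, 16.5]), 'qpos': array([ -3.7,  27.7,  80.1,   0. ,  70.4, -79.1])} 6.225
```

View pics/s3.png

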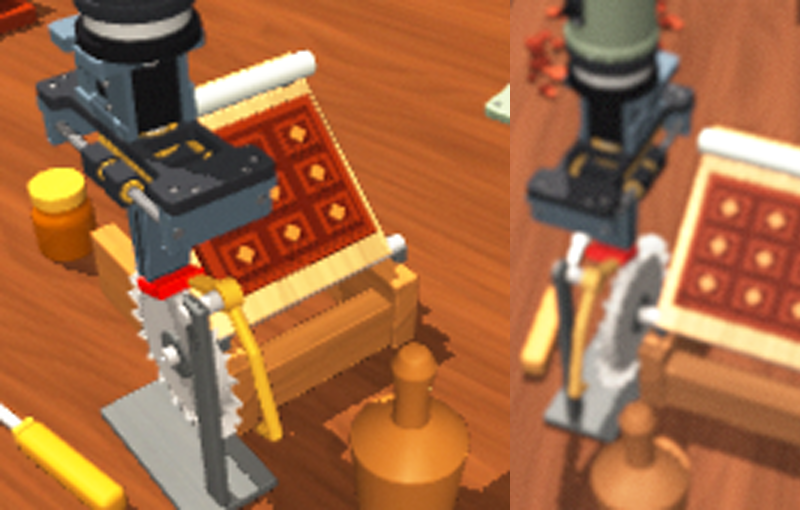

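drive_tool(moves=[{"claw": 1,"dx": 0,"dy": 0,"dz": -0.6,"yaw": 0},{"claw": 1,"dx": 0,"dy": 0,"dz": -1,"yaw": 0},{"claw": 1,"dx": 0,"dy": 0,"dz": -1,"yaw": 0},{"claw": 1,"dx": 0,"dy": 0,"dz": -1,"yaw": 0},{"claw": 1,"dx": 0.5,"dy": -0.5,"dz": -0.8,"yaw": 0}])

```text
time_s: 6.95
ee_pos: [659.5, -40.2, 265.7]
ee_rot: [179.8, 1.7, 165.4]
force: [0.5, -0.5, -0.1]
gripper_width: 0.5
```

```bash
python3 snap.py 4
```

```text
{'ee_pos': array([659.5, -40.2, 265.7]), 'ee_rot': array([179.8,   1.7, 165.4]), 'force': array([ 0.5, -0.5, -0.1]), 'qpos': array([ -4.5,  24. ,  73.6,  -0.1,  80.8, -79.8])} 6.95
```

View pics/s4.png

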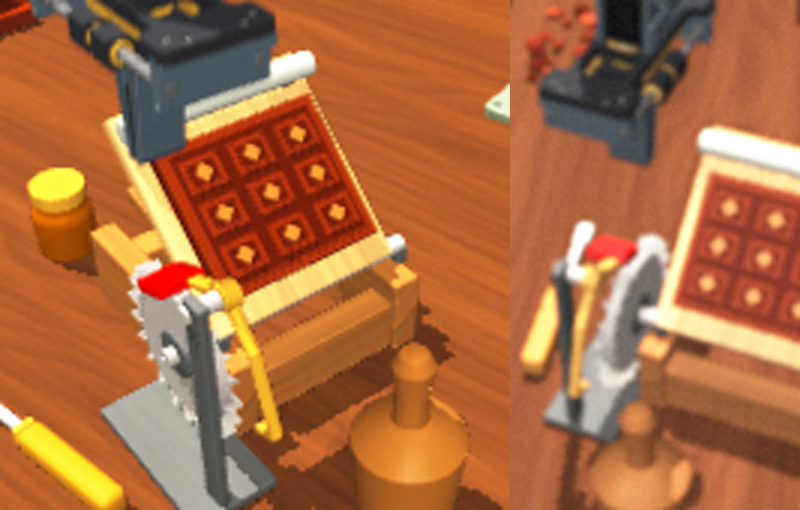

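drive_tool(moves=[{"claw": 1,"dx": 0.97,"dy": -0.9,"dz": 0,"yaw": 0},{"claw": 1,"dx": 0.97,"dy": -0.9,"dz": 0,"yaw": 0},{"claw": 1,"dx": 0.97,"dy": -0.9,"dz": 0,"yaw": 0},{"claw": 1,"dx": 0.97,"dy": -0.9,"dz": 0,"yaw": 0},{"claw": 1,"dx": 0.97,"dy": -0.9,"dz": 0,"yaw": 0}])

```text
time_s: 7.68
ee_pos: [537.2, -105.3, 259.6]
ee_rot: [179.8, 1.5, 165.3]
force: [-0.2, -0.7, 0.2]
gripper_width: 0.3
```

drive_tool(moves=[{"claw": 1,"dx": 0.4,"dy": -0.4,"dz": 0.4,"yaw": 0},{"claw": 1,"dx": 0,"dy": 0,"dz": 0.3,"yaw": 0},{"claw": 1,"dx": 0,"dy": 0,"dz": 0,"yaw": 0}])

```text
time_s: 8.05
ee_pos: [526.4, -111.5, 243.1]
ee_rot: [179.8, 1.4, 165.2]
force: [-0.6, 0.1, 0.0]
gripper_width: 0.4
```

```bash
python3 snap.py 5
```

```text
{'ee_pos': array([ 526.4, -111.5,  243.1]), 'ee_rot': array([179.8,   1.4, 165.2]), 'force': array([-0.6,  0.1,  0. ]), 'qpos': array([-13.3,  13.2,  92.6,   0.2,  72.8, -88.6])} 8.05
```

View pics/s5.png

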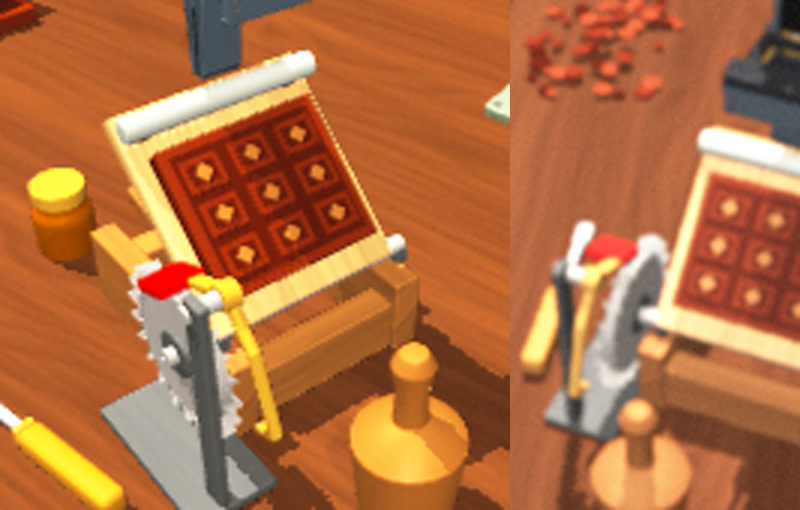

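drive_tool(moves=[{"claw": 1,"dx": 0.1,"dy": -0.35,"dz": 0.4,"yaw": 0},{"claw": 1,"dx": 0,"dy": 0,"dz": 0.3,"yaw": 0},{"claw": 1,"dx": 0,"dy": -0.1,"dz": 0.3,"yaw": 0}])

```text
time_s: 8.52
ee_pos: [523.4, -121.9, 225.3]
ee_rot: [-179.9, 1.6, 165.4]
force: [-9.0, -7.7, 23.4]
gripper_width: 0.2
```

drive_tool(moves=[{"claw": 1,"dx": 0,"dy": -0.3,"dz": 0.3,"yaw": 0},{"claw": 1,"dx": 0,"dy": -0.3,"dz": 0.3,"yaw": 0}])

```text
time_s: 8.78
ee_pos: [520.4, -132.9, 216.0]
ee_rot: [179.9, 1.7, 165.3]
force: [-0.6, 3.2, 5.6]
gripper_width: 0.5
```

```bash
python3 snap.py 6
```

```text
{'ee_pos': array([ 520.4, -132.9,  216. ]), 'ee_rot': array([179.9,   1.7, 165.3]), 'force': array([-0.6,  3.2,  5.6]), 'qpos': array([-15.6,  13.9,  95.6,   0.1,  68.8, -91. ])} 8.775
```

View pics/s6.png

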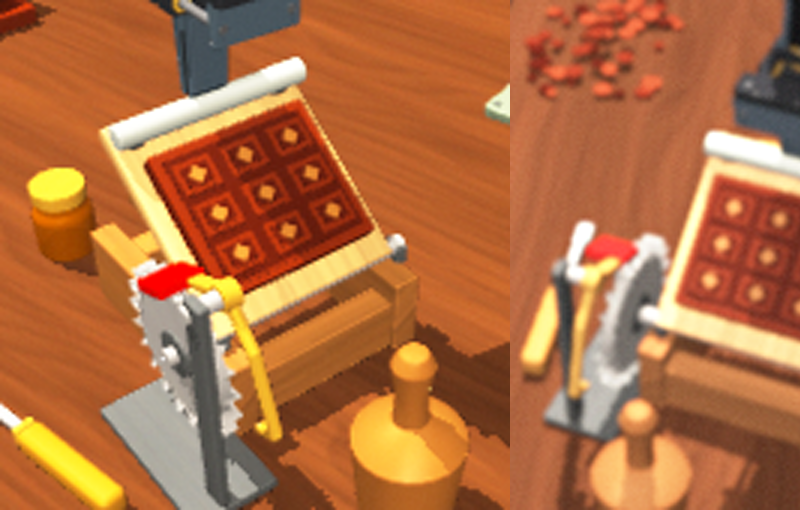

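drive_tool(moves=[{"claw": 1,"dx": 0,"dy": -0.15,"dz": 0.4,"yaw": 0},{"claw": 1,"dx": 0,"dy": -0.2,"dz": 0.4,"yaw": 0},{"claw": 1,"dx": 0,"dy": -0.25,"dz": 0.4,"yaw": 0}])

```text
time_s: 9.25
ee_pos: [516.0, -149.6, 197.0]
ee_rot: [-179.4, 1.8, 165.5]
force: [-3.4, 1.0, 9.0]
gripper_width: 0.4
```

drive_tool(moves=[{"claw": 1,"dx": 0,"dy": -0.25,"dz": 0.4,"yaw": 0},{"claw": 1,"dx": 0,"dy": -0.25,"dz": 0.4,"yaw": 0},{"claw": 1,"dx": 0,"dy": -0.2,"dz": 0.4,"yaw": 0}])

```text
time_s: 9.62
ee_pos: [512.3, -163.9, 175.4]
ee_rot: [-179.4, 1.9, 165.5]
force: [-3.1, 0.3, 7.7]
gripper_width: 0.8
```

```bash
python3 snap.py 7
```

```text
{'ee_pos': array([ 512.3, -163.9,  175.4]), 'ee_rot': array([-179.4,    1.9,  165.5]), 'force': array([-3.1,  0.3,  7.7]), 'qpos': array([-18.7,  15.6,  99.4,  -0.5,  63.1, -94. ])} 9.625
```

View pics/s7.png

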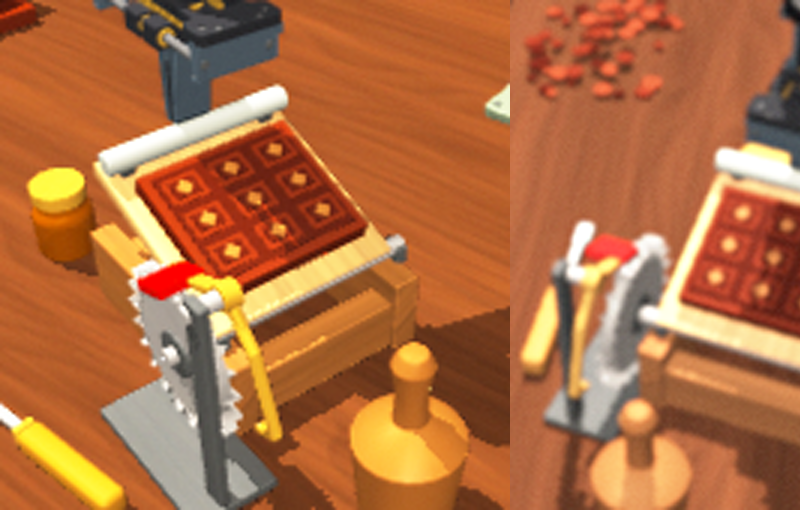

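drive_tool(moves=[{"claw": 1,"dx": 0,"dy": 0.1,"dz": 0.4,"yaw": 0},{"claw": 1,"dx": 0,"dy": 0.05,"dz": 0.4,"yaw": 0},{"claw": 1,"dx": 0,"dy": 0,"dz": 0.4,"yaw": 0}])

```text
time_s: 10.1
ee_pos: [512.8, -169.3, 155.1]
ee_rot: [-178.5, 2.1, 165.7]
force: [-4.8, -4.4, 8.4]
gripper_width: 0.4
```

```bash
python3 snap.py 8
```

```text
{'ee_pos': array([ 512.8, -169.3,  155.1]), 'ee_rot': array([-178.5,    2.1,  165.7]), 'force': array([-4.8, -4.4,  8.4]), 'qpos': array([-18.6,  16.7, 101.1,  -1.6,  60. , -93.6])} 10.1
```

View pics/s8.png

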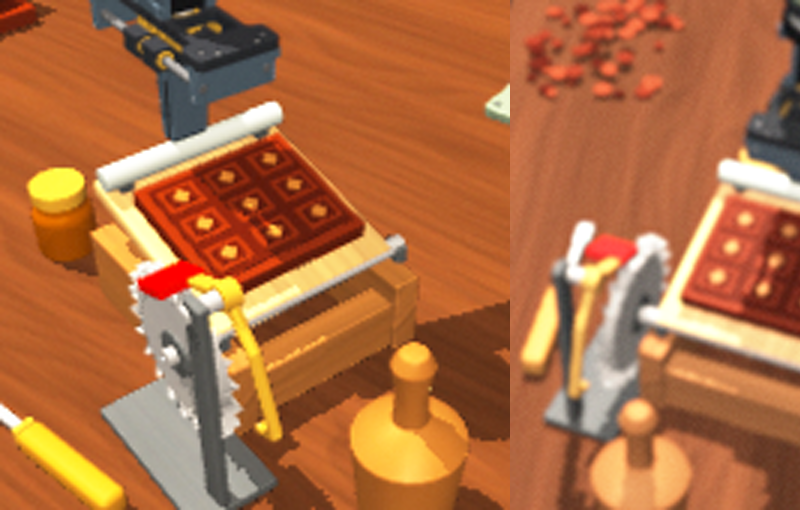

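```bash
python3 - <<'E'
from h import *
c=lambda x,y:np.array([x/3+150,y/3+110])
for ea,eb in ((c(109,176),c(276,113)),):
  def pts(t):
    x,y,yaw=548.1,-9.5,-1.8+0; r=170*np.cos(t)-23*np.sin(t);z=170*np.sin(t)+23*np.cos(t)
    hx=np.array([np.cos(yaw),np.sin(yaw),0]);hy=np.array([-hx[1],hx[0],0]);o=np.array([x,y,85+z])
    return np.array([o+r*hx+90*hy,o+r*hx-90*hy,o+r*hx])
  s=least_squares(lambda t:(proj('scene',pts(t[0])[:2])-[ea,eb]).ravel(),[.3]);print(s.x,s.fun,pts(s.x[0]).round(1))
im=cv2.imread('pics/s8.png');
E
python3 - <<'E'
import cv2
from workcell import grab_frame
a=grab_frame("scene")["color"][130:180,175:255];b=grab_frame("side")["color"][60:160,240:340]
cv2.imwrite("pics/c8.png",cv2.resize(a,None,fx=9,fy=9,interpolation=cv2.INTER_CUBIC));cv2.imwrite("pics/d8.png",cv2.resize(b,None,fx=6,fy=6,interpolation=cv2.INTER_CUBIC))
E
```

```text
[0.23501453] [-2.98224323  1.15368051 -1.42050289 -1.77657307] [[ 599.4 -185.7  147. ]
 [ 424.1 -144.8  147. ]
 [ 511.8 -165.3  147. ]]
```

View pics/c8.png

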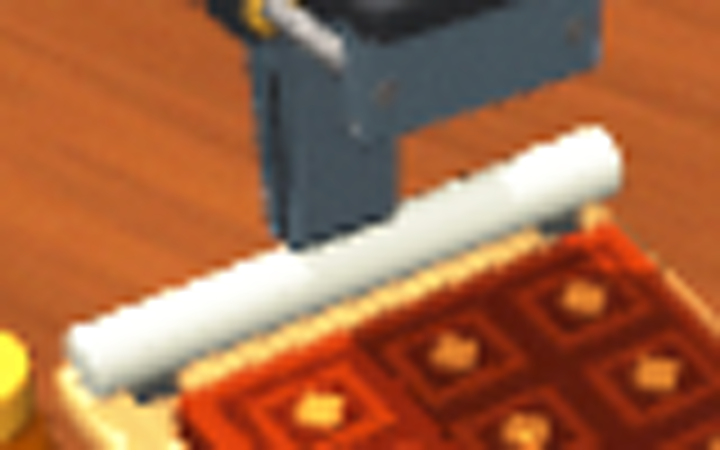

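View pics/d8.png

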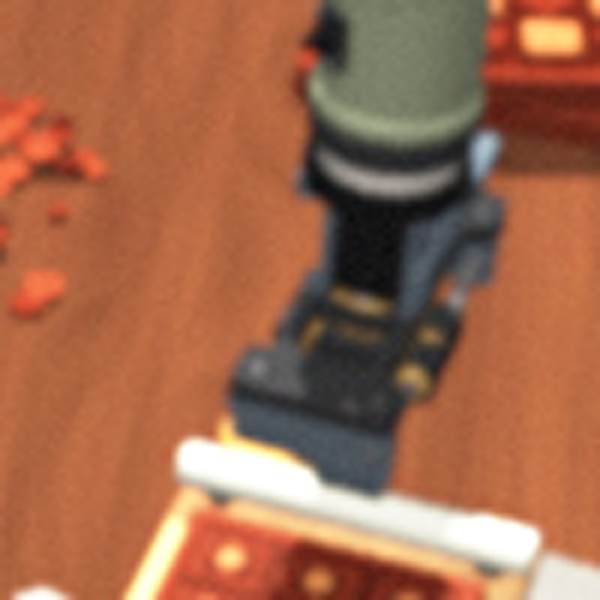

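drive_tool(moves=[{"claw": 1,"dx": 0,"dy": 0,"dz": -0.5,"yaw": 0},{"claw": 1,"dx": 0,"dy": 0.4,"dz": -0.3,"yaw": 0},{"claw": 1,"dx": 0,"dy": 0.2,"dz": 0,"yaw": 0},{"claw": 1,"dx": 0,"dy": 0,"dz": 0,"yaw": 0}])

```text
time_s: 10.8
ee_pos: [516.4, -153.4, 170.3]
ee_rot: [-178.8, 2.1, 165.7]
force: [-1.2, -0.2, 0.6]
gripper_width: 0.7
```

```bash
python3 snap.py 9
```

```text
{'ee_pos': array([ 516.4, -153.4,  170.3]), 'ee_rot': array([-178.8,    2.1,  165.7]), 'force': array([-1.2, -0.2,  0.6]), 'qpos': array([-17.1,  15.9,  99.9,  -1.3,  62.1, -92.2])} 10.8
```

View pics/s9.png

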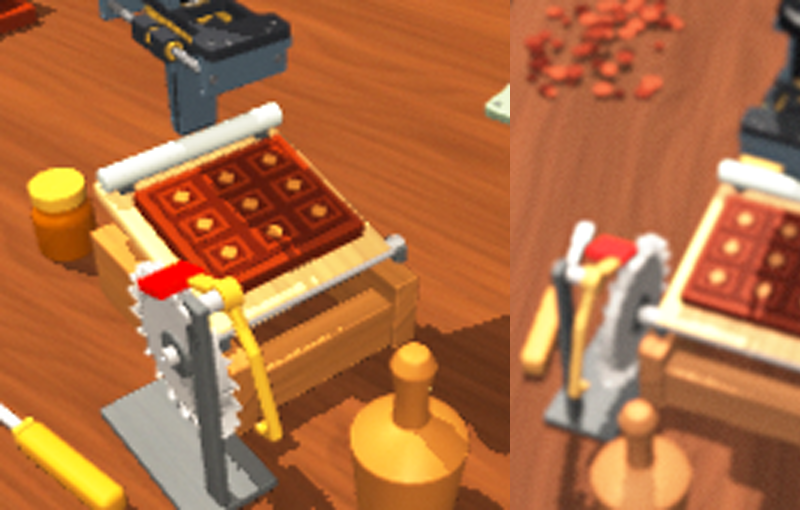

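drive_tool(moves=[{"claw": 1,"dx": 0,"dy": -0.25,"dz": 0.3,"yaw": 0},{"claw": 1,"dx": 0,"dy": 0,"dz": 0.3,"yaw": 0},{"claw": 1,"dx": 0,"dy": 0,"dz": 0.3,"yaw": 0}])

```text
time_s: 11.28
ee_pos: [515.3, -160.3, 151.5]
ee_rot: [-178.7, 2.0, 165.7]
force: [-2.7, -2.5, 8.6]
gripper_width: 0.0
```

drive_tool(moves=[{"claw": 1,"dx": 0,"dy": -0.1,"dz": 0.4,"yaw": 0},{"claw": 1,"dx": 0,"dy": -0.1,"dz": 0.4,"yaw": 0}])

```text
time_s: 11.52
ee_pos: [513.9, -165.8, 136.3]
ee_rot: [-178.6, 2.0, 165.7]
force: [-1.3, 1.1, 5.2]
gripper_width: 0.4
```

```bash
python3 snap.py 10
```

```text
{'ee_pos': array([ 513.9, -165.8,  136.3]), 'ee_rot': array([-178.6,    2. ,  165.7]), 'force': array([-1.3,  1.1,  5.2]), 'qpos': array([-18.3,  17.8, 102.6,  -1.5,  57.6, -93.2])} 11.525
```

View pics/s10.png

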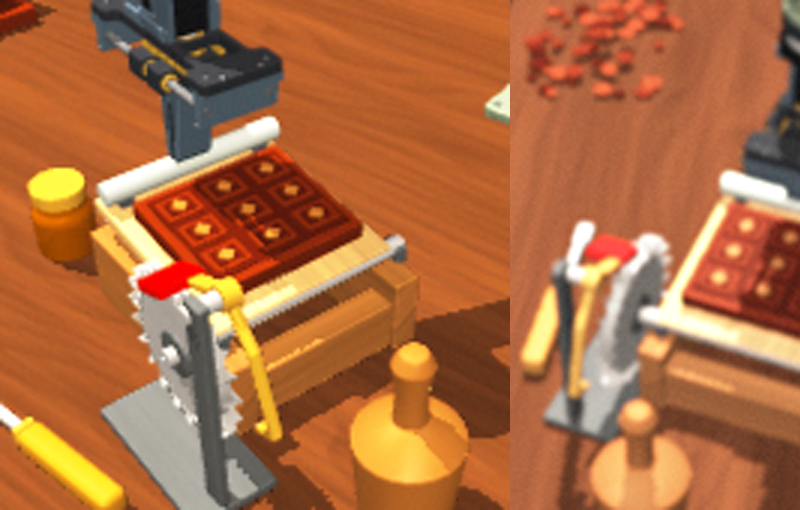

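drive_tool(moves=[{"claw": 1,"dx": 0,"dy": -0.1,"dz": 0.35,"yaw": 0},{"claw": 1,"dx": 0,"dy": 0,"dz": 0.3,"yaw": 0}])

```text
time_s: 11.88
ee_pos: [513.5, -168.5, 123.5]
ee_rot: [-178.5, 2.0, 165.7]
force: [-3.0, -3.4, 7.3]
gripper_width: 0.7
```

drive_tool(moves=[{"claw": 1,"dx": 0,"dy": 0,"dz": 0.2,"yaw": 0}])

```text
time_s: 12.0
ee_pos: [513.3, -169.3, 119.8]
ee_rot: [-178.5, 2.0, 165.7]
force: [-3.2, -1.0, 6.4]
gripper_width: 0.5
```

drive_tool(moves=[{"claw": 1,"dx": 0,"dy": 0,"dz": 0.2,"yaw": 0}])

```text
time_s: 12.12
ee_pos: [513.4, -169.5, 118.7]
ee_rot: [-178.5, 2.0, 165.7]
force: [-8.7, 5.5, 36.8]
gripper_width: 0.2
```

drive_tool(moves=[{"claw": 1,"dx": 0,"dy": 0,"dz": -0.4,"yaw": 0},{"claw": 1,"dx": 0,"dy": 0,"dz": -1,"yaw": 0},{"claw": 1,"dx": 0,"dy": 0,"dz": -1,"yaw": 0},{"claw": 1,"dx": 0,"dy": 0,"dz": -1,"yaw": 0},{"claw": 1,"dx": 0,"dy": 0,"dz": -1,"yaw": 0}])

```text
time_s: 12.75
ee_pos: [510.4, -165.6, 207.3]
ee_rot: [-178.6, 1.8, 165.7]
force: [0.4, -0.3, -1.4]
gripper_width: 0.3
```

drive_tool(moves=[{"claw": 1,"dx": 0.8,"dy": 0,"dz": -1,"yaw": 0},{"claw": 1,"dx": 0.8,"dy": 0,"dz": -1,"yaw": 0},{"claw": 1,"dx": 0.8,"dy": 0,"dz": -1,"yaw": 0},{"claw": 1,"dx": 0.4,"dy": 0,"dz": -0.5,"yaw": 0},{"claw": 1,"dx": 0,"dy": 0,"dz": 0,"yaw": 0}])

```text
time_s: 13.38
ee_pos: [454.2, -148.7, 277.3]
ee_rot: [-178.6, 2.0, 165.7]
force: [0.2, -0.7, 0.0]
gripper_width: 0.1
```

```bash
python3 snap.py 11
python3 - <<'E'
from workcell import grab_frame
import cv2
cv2.imwrite("pics/full.png",grab_frame("scene")["color"])
E
```

```text
{'ee_pos': array([ 454.2, -148.7,  277.3]), 'ee_rot': array([-178.6,    2. ,  165.7]), 'force': array([ 0.2, -0.7,  0. ]), 'qpos': array([-18.6,   6.3,  96.4,  -1.3,  75.3, -94. ])} 13.375
```

View pics/s11.png

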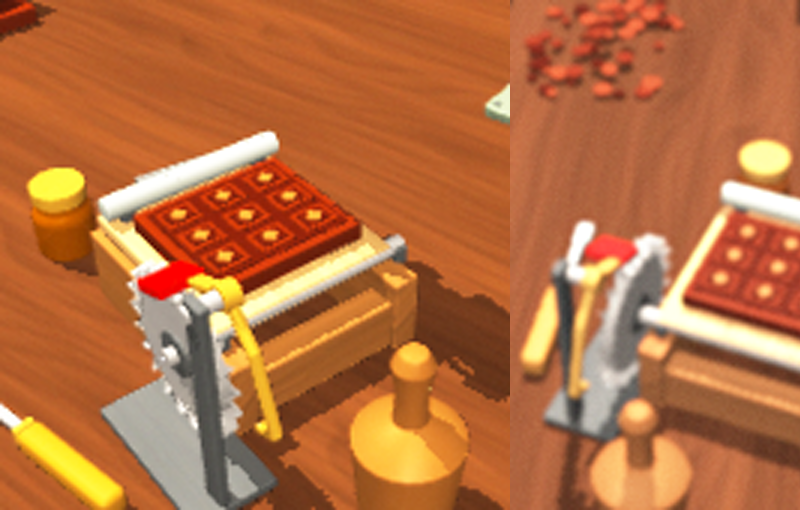

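View pics/full.png

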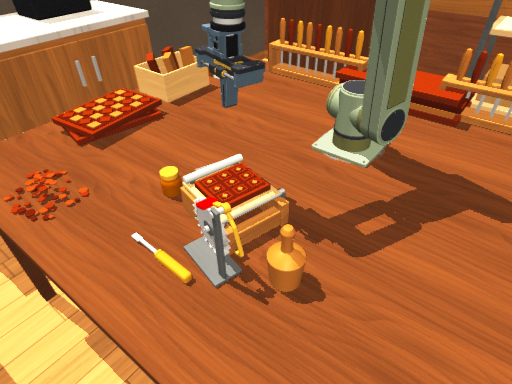

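Run:
```python
from workcell import grab_frame, job
import cv2
a=cv2.hconcat([cv2.imread("pics/side0.png")[110:280,190:370],grab_frame("side")["color"][110:280,190:370]])
cv2.imwrite("pics/cmp.png",cv2.resize(a,None,fx=2.2,fy=2.2,interpolation=cv2.INTER_CUBIC))
```

```text
(no output)
```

View pics/cmp.png

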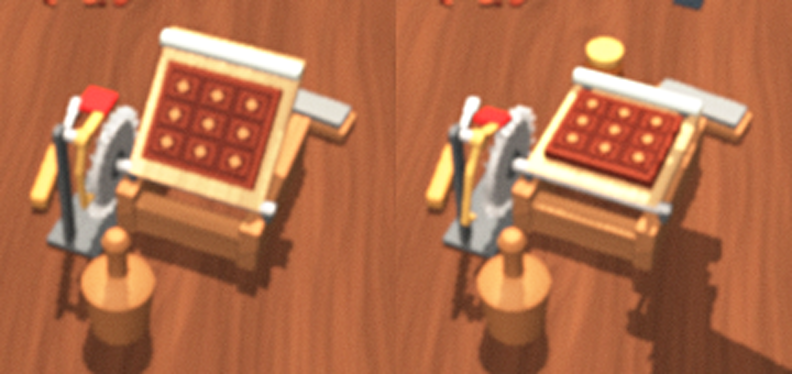

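The before/after side views show the board flat (right half). The mallet, chisel and stone sit at the same pixels as at the start, and the pawl is still clear of the wheel.

```bash
python3 -c "
from workcell import job
print(job.job_done())"
```

```text
the job is handed in; nothing more can be done
None
```

The easel is folded flat, and I handed the job in at about 13.5 s of the 45 s allowed; no verdict was reported.

- **Pawl:** I pressed the red tab with the closed fingertips until it hit its lower stop. The tip stopped at 177 mm, about 25 mm below the tab's starting height. The force rose from 2.5 N to 16.5 N with no further movement. Pictures afterwards show the pawl clear of the teeth and staying there.
- **Board:** I pushed the rail down along its arc, mostly at 5–9 N. There was a brief 23 N (26 N with the sideways part) at first contact. Partway down the finger was drifting to the outer side of the rail, so I lifted it off, moved it back inward and carried on.
- **End of travel:** The finger stopped hard at 118.7 mm, against the 119 mm given for the rail's top when flat. The force there reached 36.8 N vertically, about 38 N in total, which is close to the 40 N limit for the arm or gripper body.
- **Final state:** The arm is clear of the easel, with the tool about 160 mm above the rail and near-zero force on it. In the last pictures the mallet, chisel, jar and stone are where they started.
- **Small disagreements:** The image fit of the easel was off by up to 2.7 pixels at the tab. It also put the rail's top about 3 mm above the finger's measured height at the point where I re-centred. By the end the tool had tilted about 2.5°. None of this affected the outcome.

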